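# Free a finished enclosure from a ratchet rack clamp and leave the clamp ready

## Robot

A 6-joint arm with a two-finger parallel gripper is mounted at the origin on a cart in front of the work surface, level with it; the furniture and walls round the work are solid. World frame = base frame: x ahead of the robot, y to its left, z up, the work surface at z = 0. Lengths are in m, angles in rad, forces in N, time in s.
With the tool pointing down it reaches from about 0.3 to 0.775 m from the base axis. Payload 14.6 kg.
Tool frame: the origin (TCP) lies on the centre line of the jaws, within the pads' length; the fingertips stand ctrl.tcp_to_tips ahead of it and the grasp point (between the pads) lies 2 mm behind it (ctrl.tcp_to_tips is the distance from the TCP to the fingertips, in m); z points along the fingers, y is the line along which they close (so a half turn about z gives the same grasp; the last joint's range is limited). The gripper opens to 94 mm and grips with 3 to 60 N. Pads are 16 mm wide; open, the fingers measure 119 mm over their backs; the gripper's body (75 mm by 177 mm) begins 78 mm behind the grasp point.
Start: joints at [-1.279, 0.3, 1.521, -0, 1.321, -0.067], TCP at [0.193, -0.515, 0.222] pointing down, gripper open.
Joint ranges: [-3.03, 3.03], [-0.79, 2.21], [0.23, 2.52], [-1.04, 4.18], [0, 3.07], [-2.55, 2.55]. Speed limits (rad/s): [2.22, 2.22, 2.57, 3.14, 3.14, 3.14].

## Interface

Orientations are given as [roll, pitch, yaw] about the fixed x, y, z axes, in that order (R = Rz(yaw) Ry(pitch) Rx(roll)).
In Python, from station import telemetry, viewer, hand_in, ctrl gives the robot as it stands.
- The arm moves only by the tool step_arm, never from a script. Its argument "plan" is a list of rows, each an object of numbers: "dx", "dy", "dz": the shift along the tool's x, y, z scaled (see below); "rx", "ry", "rz": the turn, a rotation vector about the tool's x, y, z scaled (see below); "claw": the closure, from 0 (fully open) to 1 (shut). In form: [{"dx": .., "dy": .., "dz": .., "rx": .., "ry": .., "rz": .., "claw": ..}, ...]. A call has 1 to 10 rows; each row shifts and turns the commanded pose from where the row before left it, along the tool's axes as they then stand; what a row does not reach is not made up. The controller multiplies each number of a shift by 0.1 m and each number of a turn by 90 degrees. A row lasts 1/10 s, in which the tool goes at most 50 mm and 8.59 degrees, less where a joint would pass 70% of its speed; a pose out of reach is approached as far as the arm can. A call with a number of a shift or a turn outside -1 to 1 is refused whole. A call with a gripper value outside its range is refused whole. The fingers move at their own pace and stop on an object; "grip_force" is the grip in N (left out, the last holds). Time passes only in rows, so rows that do not move let the fingers close. It gives the time, the measured TCP pose, the force, the opening and the grip force at its end, in the units of the state.
- telemetry.get_obs(): the state, without advancing time (a new reading comes with each control period).
- viewer.camera(name): name is "side" or "top"; returns a dict with "img" (420x560x3 uint8, red, green, blue), "z_map" (420x560 float32, m along the optical axis (not along the pixel's ray), 0 where there is no reading), "fx", "fy", "cx", "cy" (pixels), "R" (3x3) and "t" (3): a world point X has camera coordinates R X + t. Camera axes: x right, y down, z forward; pixel columns grow to the right and rows downward; lengths in m; the calibration is good to about 2 mm. A picture is of the moment at which its call begins.
- hand_in(): hands the job in; it is judged then, once.
Trained networks look in a picture, given as the dict that the camera call returned (one of the last four; its "shot" number tells which), for a name from the list of things; names that differ only in an ending like _2 or _b are one class to them, and where a whole thing is asked for, a point or a joint stands for the part that bears it (a point fixed in the world has none). Each returns a list of dicts, best first, with "score" (0 to 1); they miss things now and then, are a little off and sometimes report something else, mostly with a low value. They report only what shows in the picture. A call takes as long as a camera call. They do not tell look-alikes from the thing itself.
- viewer.recognise(target, picture): "rect" ([left, top, right, bottom] in pixels, round what is visible of it).
The state is a dict: "time_s": time; "qpos": joint angles; "joint_vel": joint speeds; "tau": joint torques, N m; "ee_pos": TCP position; "eef_rot": TCP orientation; "force": force on the tool from outside, world axes, zero at the start; "moment": the same for the moment, N m; "grip_width": finger opening in m; "grip_force": force on a finger pad.
Only numpy, scipy, OpenCV 4.12 (cv2) and the standard library are available. Lean on these libraries where they do the work, as an engineer would, in place of code of your own. Each camera call takes 0.05 s, during which the arm holds its last target. There are 200 camera calls.

## Task

The die-cast enclosure in the ratchet clamp is finished. Throw the clamp's pawl right back off the ratchet wheel so that it stays off, turn the wheel backward by its spokes until the jaws stand at least 20 mm wider than now, draw the enclosure out from under the jaw lips and lay it flat, lid up, inside the shallow black tray without dropping it. Leave the clamp open with the pawl flipped back down on the wheel's teeth, ready for the next part, and do not disturb the other things on the bench.

Things in the scene. Friction and masses are not known exactly. Their poses are not given: they have to be found in the camera images.
- clamp: Rack clamp, fixed to the bench: grey cast bed 214 x 58 mm. Origin: centre of its underside, 2 mm above the bench; z up, +x along the bed to the fixed jaw, -y to the side with the spoked ratchet wheel (facing the robot). The work lies on a steel plate whose top is at z = 21 mm. Heights given below as z are in this frame. Both jaws are 50 mm wide across y and 60 mm high.
- fixed_lip (a point): Middle of the lower free edge of the steel lip (6 mm thick) on the fixed jaw. The lip reaches 5.5 mm from the jaw's face over the enclosure's end, 2 mm above its top; the enclosure cannot be lifted until it is drawn clear of both lips. The fixed jaw's face is at x = 88 mm.
- moving_lip (a point): The same point on the moving jaw's lip, which reaches 6 mm ahead of that jaw's face. It moves with the carriage. As clamped, jaw faces stand about 1 mm wider than the enclosure is long.
- carriage (a joint): Opening of the moving jaw, m: 0 as clamped, up to 0.032 as the carriage walks in the clamp's -x direction. The carriage (60 mm long, 54 mm wide, 92 mm high) carries the jaw, wheel and pawl, which move with it. Geared to the wheel, 20 mm per rad; it stays where it is left.
- wheel (a joint): Angle of the ratchet wheel, rad: 0 as clamped, grows to 1.6 as it is turned backward (opening: the wheel's top moves in the clamp's -x direction). Turning backward is blocked while the pawl's nose lies in the teeth. Turning takes about 0.15 N m, more if fast; it stays where it is left.
- shaft (a point): Point on the wheel's axis (parallel to the clamp's y) in the plane of the four spokes, which is the clamp's y = -58 mm; it is at the clamp's z = 62 mm. The toothed disc, 80 mm across, lies 20 to 28 mm nearer the bed. Hub: 30 mm across.
- spoke_1 (a point): Centre of the black ball (16 mm across) on the end of spoke 1. The four spokes, 10 mm thick, stand at right angles and the ball centres are 48 mm from the axis. As clamped this one leans 40 degrees from upright towards the clamp's +x.
- spoke_2 (a point): Ball of spoke 2, 90 degrees on: 130 degrees from upright, as clamped.
- spoke_3 (a point): Ball of spoke 3: 220 degrees from upright, as clamped.
- spoke_4 (a point): Ball of spoke 4: 310 degrees from upright, that is leaning 50 degrees towards -x, as clamped.
- pawl (a joint): Angle of the pawl, rad: about 0 with the nose between teeth, up to 0.15 with it resting on a tooth; grows as the nose lifts. A loose bell crank moved by its own weight: below about 0.75 it falls back on the wheel, above about 0.85 it falls over to its stop at 1.6 and stays thrown back. A push under 2 N moves it.
- pawl_knob (a point): Centre of the black ball (17 mm across) on the pawl's thumb lever. The pawl swings in the toothed disc's plane (y = -34 mm) about a pin at z = 110 mm, 46 mm to the -x side of the wheel's axis. The lever (8 mm thick, ball 46 mm from the pin) stands upright when engaged; pushing it towards the clamp's -x lifts the nose. Thrown back, it lies level, pointing to -x.
- pawl_nose (a point): Tip of the pawl's nose arm (8 to 10 mm thick), 45 mm from the pin and about 108 degrees round from the thumb lever. Engaged, the arm lies nearly level on top of the wheel, pointing to the clamp's +x; thrown back, it stands nearly upright and can be pushed towards +x to drop the pawl in again.
- enclosure_center (a point): Centre (half-way up) of the die-cast aluminium enclosure, 92 x 38 x 31 mm, about 0.16 kg. Its x axis runs along the 92 mm, z up through the lid. As clamped it lies along the clamp's x on the steel plate with both ends under the jaw lips.
- tray: Shallow black open tray with a grey lining, fixed, 105 mm (its x) x 130 mm (its y) x 16 mm high, walls 4 mm thick; its floor is 4 mm above its underside. Origin: centre of its underside, 2 mm above the bench. The enclosure goes in with its length along the tray's y.
- driver: Bystander: small screwdriver 136 x 12 x 11 mm lying on the mat in front of the clamp. Origin under its middle.
- reel: Bystander: solder reel 56 mm across, 58 mm high, standing to the left of the clamp. Origin under its centre.
- marker: Bystander: marker pen 135 x 11 x 12 mm lying at the front. Origin under its middle.
- pen: Bystander: flux pen 115 x 14 x 15 mm lying in front of the clamp's near end. Origin under its middle.
There are look-alikes about, which are no part of the job. There is more than one size of the part that bears enclosure_center; the job needs the larger.

How it is judged:
On the way, in this order (a step that is already met when the one before it is completed fails the run):
1. the pawl is thrown back clear of the wheel while the jaws are still closed (value of joint pawl above 1 rad and value of joint carriage below 0.004 m), for 0.2 s.
2. with the pawl clear, the wheel is turned backward until the jaws are at least 19 mm wider (value of joint pawl above 0.3 rad and value of joint carriage above 0.019 m), for 0.2 s.
At the end, for the whole second after the job is handed in: The enclosure lies flat and still inside the tray (tilt under 0.1 rad, centre within 35 mm of the tray's centre across and 25 mm along), the jaws stand at least 19 mm wider than at the start, and the pawl's nose lies on the wheel's teeth (pawl below 0.25 rad) (value of joint carriage above 0.019 m and value of joint pawl below 0.25 rad and x of enclosure_center in the frame of tray between -0.035 and 0.035 m and y of enclosure_center in the frame of tray between -0.025 and 0.025 m and z of enclosure_center in the frame of tray below 0.024 m and angle between enclosure_center's own z axis and vertical below 0.1 rad and linear speed of enclosure below 0.02 m/s); the robot touches nothing.
It fails at once if one of the screwdriver, reel, marker and pen was shifted by more than 25 mm (distance of any of driver, reel, marker, pen from where it was at the start of the episode above 0.025 m).
It fails at once if the enclosure was dropped or thrown (faster than 0.8 m/s) (linear speed of enclosure above 0.8 m/s).
It also fails if it takes over 64 s, if anything falls off the work surface, if the arm or the gripper's body presses on something with over 40 N, if the wrist force passes 120 N, or if a joint passes its speed limit or range.

## Working session

There is one attempt and no reset: what is moved stays moved. The work goes in short steps, Python scripts to look and compute and a tool call to move; the robot and the scene stay as the last step left them, time stands still between calls to the robot, and variables do not carry over. Pictures are saved under pics/ and viewed, at most 10 in all, crops included, and the job is handed in when it is done.

Besides the shell and the picture viewer there is one more tool, called as a command line: name --argument value ..., lists and objects as JSON in quotes. step_arm: Moves the arm, as the interface text tells. Shifts and turns lie within -1 to 1; 1 stands for 0.1 m of shift or 90 degrees of turn. Its arguments: {"type":"object","properties":{"plan":{"type":"array"},"grip_force":{"type":"number"}},"required":["plan"]}

```bash
mkdir -p pics; ls; cat > h.py <<'E'
import numpy as np, cv2
from station import telemetry, viewer, hand_in, ctrl
def save(p,n): cv2.imwrite('pics/'+n, cv2.cvtColor(p['img'],cv2.COLOR_RGB2BGR))
def world(p,u,v,z=None):
    z=p['z_map'][int(v),int(u)] if z is None else z
    c=np.array([(u-p['cx'])/p['fx']*z,(v-p['cy'])/p['fy']*z,z])
    return np.asarray(p['R']).T@(c-np.asarray(p['t']))
def cloud(p):
    H,W=p['z_map'].shape; v,u=np.mgrid[:H,:W]; z=p['z_map']
    c=np.stack([(u-p['cx'])/p['fx']*z,(v-p['cy'])/p['fy']*z,z],-1)
    w=(c-np.asarray(p['t']))@np.asarray(p['R']); w[z<=0]=np.nan
    return w
def proj(p,X):
    c=np.asarray(p['R'])@np.asarray(X)+np.asarray(p['t']); return c[:2]/c[2]*[p['fx'],p['fy']]+[p['cx'],p['cy']]
E
python3 - <<'E'
from h import *
np.set_printoptions(precision=3,suppress=True)
print(ctrl.tcp_to_tips, telemetry.get_obs())
for n in('top','side'):
    p=viewer.camera(n); save(p,n+'0.png'); print(n,-np.asarray(p['R']).T@p['t'],p['fx'])
    for t in('clamp','shaft','pawl','pawl_knob','pawl_nose','spoke_1','enclosure_center','tray','fixed_lip','moving_lip','driver','reel','marker','pen'):
        for r in viewer.recognise(t,p)[:5]:
            b=r['rect']; u,v=(b[0]+b[2])/2,(b[1]+b[3])/2
            print(t,round(r['score'],2),np.round(b),world(p,u,v))
E
```

```text
pics
0.017 {'time_s': 0.0, 'qpos': array([-1.279,  0.3  ,  1.522, -0.   ,  1.321, -0.067]), 'joint_vel': array([-0.002,  0.   , -0.001, -0.   , -0.   ,  0.001]), 'tau': array([  0.001, -53.181, -35.274,   0.071,   0.024,  -0.   ]), 'ee_pos': array([ 0.193, -0.515,  0.222]), 'eef_rot': array([-3.14 , -0.   ,  0.359]), 'force': array([-0.383,  0.152,  0.294]), 'moment': array([0.049, 0.014, 0.023]), 'grip_force': 0.0, 'grip_width': 0.09419918743740817}
top [0.491 0.201 0.956] 407.90690303187085
clamp 0.95 [244. 174. 344. 224.] [0.612 0.163 0.091]
clamp 0.32 [200. 291. 258. 310.] [0.392 0.311 0.011]
shaft 0.65 [262. 198. 301. 223.] [0.589 0.19  0.078]
shaft 0.4 [156. 210. 190. 236.] [0.566 0.429 0.061]
pawl 0.46 [253. 200. 277. 207.] [0.6   0.224 0.116]
pawl_knob 0.72 [294. 184. 331. 203.] [0.629 0.12  0.054]
pawl_knob 0.45 [252. 202. 281. 210.] [0.596 0.221 0.116]
pawl_nose 0.59 [252. 200. 279. 206.] [0.601 0.224 0.119]
spoke_1 0.91 [263. 201. 301. 218.] [0.592 0.189 0.074]
enclosure_center 0.82 [326. 132. 340. 161.] [0.745 0.067 0.021]
tray 0.94 [270. 254. 334. 310.] [0.431 0.144 0.00
[... 1147 characters left out ...]
sure_center 0.66 [357. 277. 395. 299.] [0.752 0.064 0.019]
tray 0.82 [182. 223. 253. 285.] [0.428 0.14  0.01 ]
tray 0.59 [286. 195. 303. 247.] [0.588 0.183 0.074]
fixed_lip 0.98 [284. 168. 335. 296.] [0.619 0.159 0.069]
moving_lip 0.85 [286. 169. 335. 250.] [0.619 0.199 0.094]
driver 0.63 [266. 246. 269. 273.] [0.535 0.132 0.009]
driver 0.17 [297. 171. 307. 208.] [0.6   0.232 0.117]
reel 0.62 [280. 149. 300. 179.] [0.567 0.412 0.041]
reel 0.33 [287. 194. 307. 250.] [0.593 0.182 0.073]
reel 0.22 [213. 184. 220. 221.] [0.4   0.293 0.014]
marker 0.67 [213. 184. 222. 221.] [0.402 0.3   0.008]
marker 0.41 [266. 247. 270. 273.] [0.535 0.132 0.008]
pen 0.55 [280. 180. 285. 214.] [0.553 0.322 0.014]
```

```bash
python3 - <<'E'
from h import *
a=cv2.imread('pics/top0.png')[110:330,140:370]; b=cv2.imread('pics/side0.png')[140:310,170:400]
cv2.imwrite('pics/topc.png',cv2.resize(a,None,fx=2.7,fy=2.7,interpolation=cv2.INTER_CUBIC))
cv2.imwrite('pics/sidec.png',cv2.resize(b,None,fx=3.4,fy=3.4,interpolation=cv2.INTER_CUBIC))
E
```

```text
(no output)
```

View pics/topc.png

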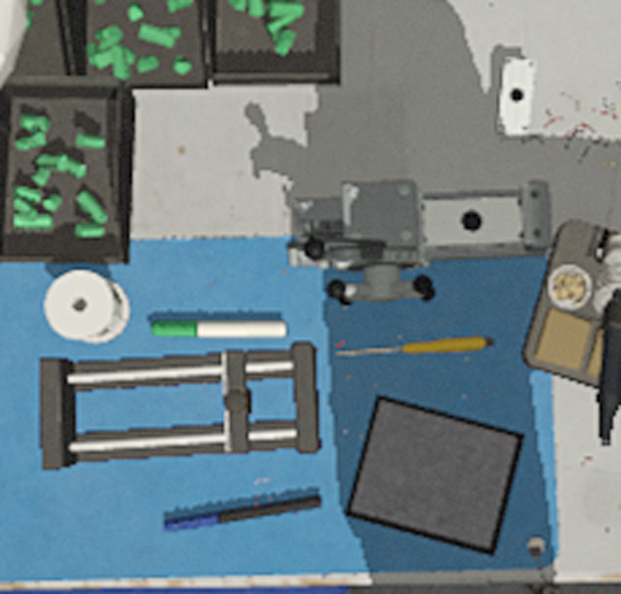

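View pics/sidec.png

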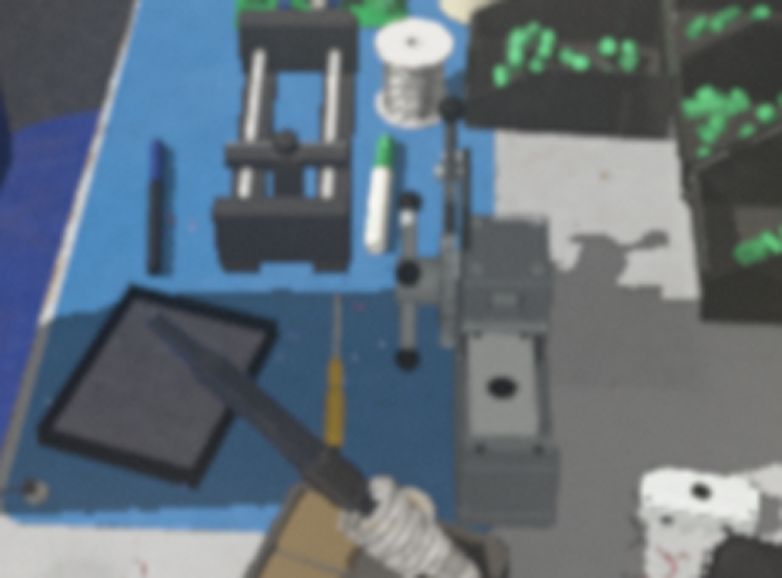

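```bash
cat > m.py <<'E'
from h import *
np.set_printoptions(precision=4,suppress=True)
pt=viewer.camera('top'); ps=viewer.camera('side')
P=cloud(pt).reshape(-1,3); S=cloud(ps).reshape(-1,3)
def rect(Q,n):
    if len(Q)<10: print(n,'few',len(Q));return
    q=(Q[:,:2]*1000).astype(np.float32)
    r=cv2.minAreaRect(q); print(n,len(q),'c',np.array(r[0]),'s',np.array(r[1]),'ang',r[2],'med',np.median(q,0),'z',np.median(Q[:,2]))
def box(Q,x0,x1,y0,y1,z0,z1): return Q[(Q[:,0]>x0)&(Q[:,0]<x1)&(Q[:,1]>y0)&(Q[:,1]<y1)&(Q[:,2]>z0)&(Q[:,2]<z1)]
E
python3 - <<'E'
from m import *
for n,Q in(('T',P),('S',S)):
    rect(box(Q,.56,.68,.13,.28,.088,.1),n+'carr94')
    rect(box(Q,.56,.68,.02,.25,.048,.06),n+'lid54')
    rect(box(Q,.56,.68,.0,.15,.058,.1),n+'fixedjaw')
    rect(box(Q,.56,.68,.0,.30,.01,.2),n+'all')
    rect(box(Q,.59,.68,.0,.30,.01,.2),n+'bed')
    rect(box(Q,.56,.68,.18,.30,.140,.18),n+'knob')
    rect(box(Q,.56,.68,.18,.30,.105,.14),n+'pawl')
    rect(box(Q,.30,.53,.05,.24,.012,.025),n+'trayrim')
    rect(box(Q,.30,.53,.05,.24,.004,.025),n+'tray')
    for y in range(0,28): pass
Q=box(P,.55,.68,.0,.3,.03,.2)
# height profile along y near x=.62
for x in (.62,.64):
    q=Q[abs(Q[:,0]-x)<.004]; o=np.argsort(q[:,1]); print([(int(a*1000),int(b*1000)) for a,b in q[o][:,1:]])
E
```

```text
Tcarr94 763 c [615.3203 208.3428] s [92.4044 97.6197] ang 2.107913017272949 med [631.9294 190.8844] z 0.09413351055168914
Tlid54 682 c [615.1831 133.1433] s [ 86.3541 197.0594] ang 2.7232797145843506 med [633.7091 116.3439] z 0.05422852720868713
Tfixedjaw 455 c [624.2009  57.9541] s [159.083   73.6535] ang 59.953697204589844 med [620.0698  55.986 ] z 0.06331706526132216
Tall 3869 c [614.8713 132.1935] s [265.4786 105.751 ] ang 89.17385864257812 med [617.6595 144.2535] z 0.05741138010945956
Tbed 3110 c [628.762  132.5852] s [264.8529  76.7266] ang 89.9144058227539 med [626.2853 148.1812] z 0.056484858318354605
Tknob 56 c [598.6566 242.0259] s [14.2682 13.927 ] ang 0.734643816947937 med [598.9878 241.8256] z 0.1646999610304245
Tpawl 203 c [601.8654 228.1306] s [21.5662 73.7853] ang 1.290812611579895 med [602.4532 226.5558] z 0.11357790013065697
Ttrayrim 440 c [447.8114 138.5586] s [164.5788 173.197 ] ang 86.22307586669922 med [438.1307 129.1665] z 0.018122011634415826
Ttray 3222 c [427.9715 144.2071] s [188.3874 204.5116] ang 89.65168762207031 med [427.4822 144.7217] z 0.00669679303759
[... 6966 characters left out ...]
5, 95), (205, 93), (205, 92), (207, 94), (207, 91), (207, 92), (207, 92), (210, 95), (210, 92), (210, 96), (210, 93), (212, 96), (212, 93), (212, 93), (212, 91), (214, 96), (214, 94), (214, 93), (214, 94), (216, 95), (216, 94), (216, 95), (216, 94), (218, 95), (218, 94), (218, 92), (218, 93), (220, 99), (220, 95), (220, 93), (220, 93), (222, 95), (222, 95), (222, 94), (222, 93), (226, 44), (226, 42), (228, 43), (228, 42), (231, 42), (231, 38), (233, 42), (233, 41), (235, 43), (235, 38), (237, 39), (238, 39), (240, 45), (242, 39), (242, 38), (244, 44), (244, 39), (246, 44), (246, 42), (249, 38), (249, 38), (251, 42), (253, 44), (253, 42), (256, 42), (258, 44), (258, 43), (260, 45), (260, 45)]
```

```bash
python3 - <<'E'
from m import *
def edge(Q,ax,which,b):  # extremal edge of region, binned along other axis
    o=1-ax; L=[]
    for k in np.arange(b[0],b[1],.004):
        q=Q[(Q[:,o]>=k)&(Q[:,o]<k+.004)]
        if len(q)>3: L.append((k+.002,np.percentile(q[:,ax],2 if which<0 else 98)))
    L=np.array(L); f=np.polyfit(L[:,0],L[:,1],1); r=L[:,1]-np.polyval(f,L[:,0]); L=L[abs(r)<.003]
    f=np.polyfit(L[:,0],L[:,1],1); return f, np.polyval(f,.63 if ax==1 else .115)
for n,Q in(('T',P),('S',S)):
    C=box(Q,.61,.68,.14,.24,.086,.102)
    print(n,'carr front',edge(C,1,-1,(.612,.645)),'rear',edge(C,1,1,(.612,.645)))
    print(' carr back x',edge(C,0,1,(.165,.215)))
    L=box(Q,.605,.66,.07,.16,.048,.0575)
    print(' lid x',edge(L,0,-1,(.085,.15)),edge(L,0,1,(.085,.15)),'y',edge(L,1,-1,(.616,.645)),edge(L,1,1,(.616,.645)))
    for nm,b in (('spoke1',(.55,.60,.13,.18,.085,.115)),('spoke4',(.55,.60,.21,.26,.08,.115)),('knob',(.58,.62,.22,.26,.147,.18)),('lever',(.58,.62,.22,.26,.125,.147)),('arm',(.58,.62,.16,.235,.105,.125))):
        rect(box(Q,*b),n+nm)
    rect(box(Q,.36,.50,.08,.22,.0,.0)if 0 else box(Q,.36,.50,.08,.22,.012,.024),n+'rim')
im=pt['img'].astype(int)
# tray dark pixels in top
g=im.max(2); m=(g<110).astype(np.uint8); m[:250]=0; m[312:]=0; m[:,:265]=0; m[:,340:]=0
n,l,st,c=cv2.connectedComponentsWithStats(m); k=1+np.argmax(st[1:,4]); ys,xs=np.nonzero(l==k)
W=np.array([world(pt,u,v) for u,v in zip(xs,ys)])
rect(W,'traydark')
E
```

```text
T carr front (array([0.0851, 0.1112]), np.float64(0.1648212372941171)) rear (array([-0.0263,  0.2397]), np.float64(0.22310143279694813))
 carr back x (array([-0.0218,  0.6645]), np.float64(0.662030144836532))
 lid x (array([-0.0325,  0.6208]), np.float64(0.6170532023069084)) (array([-0.0316,  0.6564]), np.float64(0.6527554212372311)) y (array([0.0202, 0.0648]), np.float64(0.07751228549414918)) (array([0.0898, 0.098 ]), np.float64(0.15458358238474232))
Tspoke1 88 c [585.2238 166.1246] s [25.0128 29.1991] ang 89.96741485595703 med [578.5848 166.2793] z 0.10184429219667764
Tspoke4 94 c [584.1964 234.0402] s [29.7244 48.3901] ang 1.179883360862732 med [577.9562 224.1485] z 0.10035917773525495
Tknob 56 c [598.5372 241.9688] s [14.1506 13.9912] ang 0.9103783965110779 med [598.852  241.8003] z 0.16371897738896463
Tlever few 3
Tarm 147 c [599.3278 196.7718] s [79.1686 22.8697] ang 78.04669189453125 med [602.2402 218.3725] z 0.11344256120957863
Trim 352 c [425.7648 148.8274] s [129.7708 104.9549] ang 74.30879211425781 med [416.0709 149.4247] z 0.01780361067700771
S carr front (array([0.0303, 
[... 569 characters left out ...]
33.2832] s [28.583  48.0783] ang 4.7945356369018555 med [578.2603 221.0532] z 0.09634139357921864
Sknob 59 c [600.029  237.8308] s [14.168  14.8025] ang 2.6316721439361572 med [599.3384 236.3638] z 0.1609323002989877
Slever 36 c [601.0043 235.2741] s [6.7785 8.0194] ang 8.858232498168945 med [599.9349 235.7463] z 0.13776867486663924
Sarm 135 c [599.2452 197.3689] s [75.6994 25.3054] ang 81.31551361083984 med [602.3111 218.3576] z 0.11307687518447274
Srim 388 c [426.9225 146.2719] s [131.8676 106.1758] ang 74.50598907470703 med [410.865 155.049] z 0.015791911006149146
traydark 2740 c [423.9867 146.1516] s [140.1747 109.3692] ang 74.86127471923828 med [424.9526 148.4713] z 0.006844329845394052
```

step_arm --plan '[{"rz": -0.095, "dz": -0.1, "claw": 1}, {"rz": -0.095, "dz": -0.1, "claw": 1}, {"rz": -0.095, "dz": -0.1, "claw": 1}, {"rz": -0.095, "dz": -0.1, "claw": 1}, {"rz": -0.095, "dz": -0.1, "claw": 1}, {"rz": -0.095, "dz": -0.1, "claw": 1}, {"rz": -0.095, "dz": -0.1, "claw": 1}, {"rz": -0.095, "dz": -0.1, "claw": 1}, {"rz": -0.032, "claw": 1}]' --grip_force 20

```text
$.plan[0]: bad value
```

```bash
python3 - <<'E'
from m import *
Q=np.vstack([P,S]); 
for x in np.arange(.3,.75,.05):
    print(round(x,2),[int(1000*np.nanmax(np.r_[0,Q[(Q[:,0]>x)&(Q[:,0]<x+.05)&(Q[:,1]>y)&(Q[:,1]<y+.05),2]])) for y in np.arange(-.3,.4,.05)])
o=telemetry.get_obs(); print(o['ee_pos'],o['eef_rot'],o['qpos'])
E
```

```text
0.3 [15, 15, 5, 4, 4, 3, 4, 11, 5, 5, 5, 5, 5, 5]
0.35 [17, 18, 4, 5, 5, 4, 5, 21, 19, 21, 20, 15, 16, 15]
0.4 [29, 15, 6, 6, 6, 6, 7, 20, 11, 11, 64, 65, 64, 17]
0.45 [121, 120, 34, 35, 6, 23, 190, 21, 21, 20, 66, 73, 78, 42]
0.5 [121, 122, 36, 38, 4, 108, 157, 25, 16, 15, 67, 70, 66, 44]
0.55 [121, 119, 37, 35, 34, 103, 114, 42, 98, 111, 169, 109, 21, 19]
0.6 [111, 110, 37, 34, 20, 73, 72, 66, 62, 110, 166, 122, 6, 6]
0.65 [5, 6, 35, 5, 36, 5, 46, 66, 58, 99, 98, 27, 5, 5]
0.7 [24, 5, 4, 139, 139, 136, 6, 26, 5, 4, 5, 4, 6, 5]
[ 0.1931 -0.515   0.2224] [-3.1416 -0.      0.3588] [-1.2786  0.2999  1.521   0.      1.3207 -0.0666]
```

step_arm --plan '[{"dx": 0, "dy": 0, "rx": 0, "ry": 0, "rz": -0.095, "dz": -0.1, "claw": 1}, {"dx": 0, "dy": 0, "rx": 0, "ry": 0, "rz": -0.095, "dz": -0.1, "claw": 1}, {"dx": 0, "dy": 0, "rx": 0, "ry": 0, "rz": -0.095, "dz": -0.1, "claw": 1}, {"dx": 0, "dy": 0, "rx": 0, "ry": 0, "rz": -0.095, "dz": -0.1, "claw": 1}, {"dx": 0, "dy": 0, "rx": 0, "ry": 0, "rz": -0.095, "dz": -0.1, "claw": 1}, {"dx": 0, "dy": 0, "rx": 0, "ry": 0, "rz": -0.095, "dz": -0.1, "claw": 1}, {"dx": 0, "dy": 0, "rx": 0, "ry": 0, "rz": -0.095, "dz": -0.1, "claw": 1}, {"dx": 0, "dy": 0, "rx": 0, "ry": 0, "rz": -0.095, "dz": -0.1, "claw": 1}, {"dx": 0, "dy": 0, "rx": 0, "ry": 0, "rz": -0.032, "dz": 0, "claw": 1}]' --grip_force 20

```text
time_s: 2.7
ee_pos: [0.1932, -0.5153, 0.3038]
eef_rot: [3.141, 0.002, 1.609]
force: [0.7, 0.2, -1.0]
grip_width: 0.0252
grip_force: 0.0
```

step_arm --plan '[{"dx": 0.36, "dy": 0.217, "dz": 0, "rx": 0, "ry": 0, "rz": 0, "claw": 1}, {"dx": 0.36, "dy": 0.217, "dz": 0, "rx": 0, "ry": 0, "rz": 0, "claw": 1}, {"dx": 0.36, "dy": 0.217, "dz": 0, "rx": 0, "ry": 0, "rz": 0, "claw": 1}, {"dx": 0.36, "dy": 0.217, "dz": 0, "rx": 0, "ry": 0, "rz": 0, "claw": 1}, {"dx": 0.36, "dy": 0.217, "dz": 0, "rx": 0, "ry": 0, "rz": 0, "claw": 1}, {"dx": 0.36, "dy": 0.217, "dz": 0, "rx": 0, "ry": 0, "rz": 0, "claw": 1}, {"dx": 0.36, "dy": 0.217, "dz": 0, "rx": 0, "ry": 0, "rz": 0, "claw": 1}, {"dx": 0.36, "dy": 0.217, "dz": 0, "rx": 0, "ry": 0, "rz": 0, "claw": 1}, {"dx": 0.36, "dy": 0.217, "dz": 0, "rx": 0, "ry": 0, "rz": 0, "claw": 1}, {"dx": 0.36, "dy": 0.217, "dz": 0, "rx": 0, "ry": 0, "rz": 0, "claw": 1}]'

```text
time_s: 3.7
ee_pos: [0.399, -0.1465, 0.3027]
eef_rot: [3.141, 0.0, 1.603]
force: [0.5, 0.2, 0.1]
grip_width: 0.0004
grip_force: 0.0
```

step_arm --plan '[{"dx": 0.36, "dy": 0.217, "dz": 0, "rx": 0, "ry": 0, "rz": 0, "claw": 1}, {"dx": 0.36, "dy": 0.217, "dz": 0, "rx": 0, "ry": 0, "rz": 0, "claw": 1}, {"dx": 0.36, "dy": 0.217, "dz": 0, "rx": 0, "ry": 0, "rz": 0, "claw": 1}, {"dx": 0.36, "dy": 0.217, "dz": 0, "rx": 0, "ry": 0, "rz": 0, "claw": 1}, {"dx": 0.36, "dy": 0.217, "dz": 0, "rx": 0, "ry": 0, "rz": 0, "claw": 1}, {"dx": 0.36, "dy": 0.217, "dz": 0, "rx": 0, "ry": 0, "rz": 0, "claw": 1}, {"dx": 0.36, "dy": 0.217, "dz": 0, "rx": 0, "ry": 0, "rz": 0, "claw": 1}, {"dx": 0.36, "dy": 0.217, "dz": 0, "rx": 0, "ry": 0, "rz": 0, "claw": 1}, {"dx": 0.36, "dy": 0.217, "dz": 0, "rx": 0, "ry": 0, "rz": 0, "claw": 1}, {"dx": 0, "dy": 0, "dz": 0, "rx": 0, "ry": 0, "rz": 0, "claw": 1}]'

```text
time_s: 4.7
ee_pos: [0.5841, 0.1855, 0.3008]
eef_rot: [-3.14, -0.0, 1.606]
force: [-0.3, -0.2, -0.7]
grip_width: 0.0006
grip_force: 0.0
```

step_arm --plan '[{"dx": 0.3, "dy": 0.17, "dz": 0, "rx": 0, "ry": 0, "rz": 0, "claw": 1}, {"dx": 0, "dy": 0, "dz": 0.35, "rx": 0, "ry": 0, "rz": 0, "claw": 1}, {"dx": 0, "dy": 0, "dz": 0.35, "rx": 0, "ry": 0, "rz": 0, "claw": 1}, {"dx": 0, "dy": 0, "dz": 0.35, "rx": 0, "ry": 0, "rz": 0, "claw": 1}, {"dx": 0, "dy": 0, "dz": 0.3, "rx": 0, "ry": 0, "rz": 0, "claw": 1}, {"dx": 0, "dy": 0, "dz": 0.08, "rx": 0, "ry": 0, "rz": 0, "claw": 1}, {"dx": 0, "dy": 0, "dz": 0, "rx": 0, "ry": 0, "rz": 0, "claw": 1}]'

```text
time_s: 5.4
ee_pos: [0.5991, 0.212, 0.1592]
eef_rot: [-3.14, 0.0, 1.603]
force: [0.3, 0.5, 1.3]
grip_width: 0.0008
grip_force: 0.0
```

```bash
python3 - <<'E'
from h import *
a=viewer.camera('top'); b=viewer.camera('side')
f=lambda i,v,u:cv2.resize(i['img'][v:v+110,u:u+140],None,fx=2.8,fy=2.8,interpolation=cv2.INTER_CUBIC)
cv2.imwrite('pics/a.png',cv2.cvtColor(np.hstack([f(a,150,210),f(b,150,240)]),cv2.COLOR_RGB2BGR))
E
```

```text
(no output)
```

View pics/a.png

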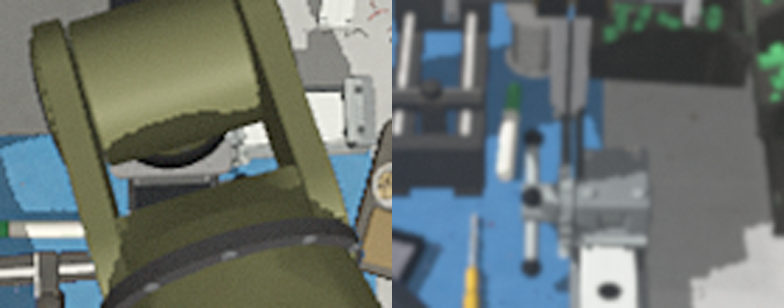

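step_arm --plan '[{"dx": 0.07, "dy": 0, "dz": 0, "rx": 0, "ry": 0, "rz": 0, "claw": 1}, {"dx": 0.07, "dy": 0, "dz": 0, "rx": 0, "ry": 0, "rz": 0, "claw": 1}, {"dx": 0.07, "dy": 0, "dz": 0, "rx": 0, "ry": 0, "rz": 0, "claw": 1}, {"dx": 0.07, "dy": 0, "dz": 0, "rx": 0, "ry": 0, "rz": 0, "claw": 1}, {"dx": 0.07, "dy": 0, "dz": 0, "rx": 0, "ry": 0, "rz": 0, "claw": 1}, {"dx": 0.07, "dy": 0, "dz": 0, "rx": 0, "ry": 0, "rz": 0, "claw": 1}, {"dx": 0.07, "dy": 0, "dz": 0, "rx": 0, "ry": 0, "rz": 0, "claw": 1}, {"dx": 0.07, "dy": 0, "dz": 0, "rx": 0, "ry": 0, "rz": 0, "claw": 1}, {"dx": 0.06, "dy": 0, "dz": 0, "rx": 0, "ry": 0, "rz": 0, "claw": 1}, {"dx": 0, "dy": 0, "dz": 0, "rx": 0, "ry": 0, "rz": 0, "claw": 1}]'

```text
time_s: 6.5
ee_pos: [0.5972, 0.2752, 0.1594]
eef_rot: [3.142, -0.0, 1.604]
force: [-0.2, 0.3, -0.4]
grip_width: 0.0005
grip_force: 0.0
```

step_arm --plan '[{"dx": 0, "dy": 0, "dz": 0, "rx": 0, "ry": 0, "rz": 0, "claw": 1}, {"dx": 0, "dy": 0, "dz": -0.2, "rx": 0, "ry": 0, "rz": 0, "claw": 1}, {"dx": 0, "dy": 0, "dz": -0.3, "rx": 0, "ry": 0, "rz": 0, "claw": 1}, {"dx": 0, "dy": 0, "dz": -0.2, "rx": 0, "ry": 0, "rz": 0, "claw": 1}, {"dx": 0, "dy": 0, "dz": 0, "rx": 0, "ry": 0, "rz": 0, "claw": 1}]'

```text
time_s: 7.0
ee_pos: [0.5982, 0.2744, 0.2327]
eef_rot: [3.137, -0.002, 1.602]
force: [-0.1, -0.2, 1.0]
grip_width: 0.0005
grip_force: 0.0
```

```bash
cat > look.py <<'E'
import sys
from h import *
n,b=sys.argv[1],viewer.camera('side')
v,u,h,w,k=map(float,sys.argv[2:7]); v,u,h,w=map(int,(v,u,h,w))
cv2.imwrite('pics/'+n,cv2.cvtColor(cv2.resize(b['img'][v:v+h,u:u+w],None,fx=k,fy=k,interpolation=cv2.INTER_CUBIC),cv2.COLOR_RGB2BGR))
o=telemetry.get_obs(); print(o['ee_pos'],o['force'])
E
python3 look.py b.png 140 230 120 140 4.5
```

```text
[0.5976865  0.27422477 0.23043682] [-1.06058094  0.37802074 -0.33087221]
```

View pics/b.png

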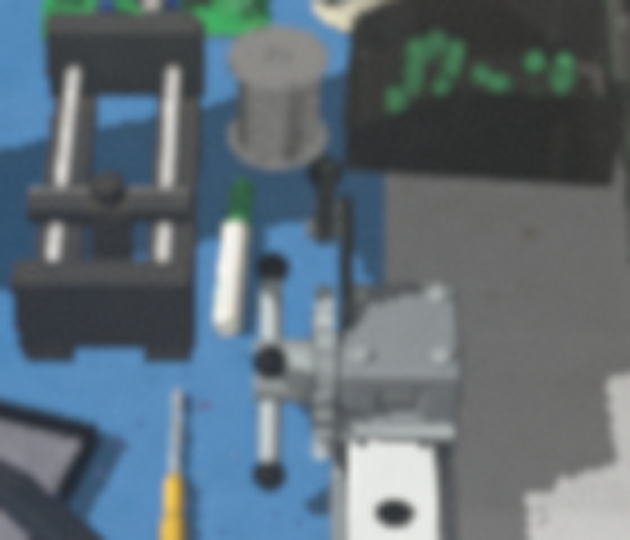

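```bash
python3 - <<'E'
from h import *
p=viewer.camera('side')
for n,X in dict(thr=(.598,.286,.112),eng=(.5995,.240,.158),nose=(.599,.228,.155),s1=(.5757,.162,.101),s4=(.5757,.230,.095),ax=(.5757,.193,.064)).items(): print(n,proj(p,X), (proj(p,X)-[230,140])*4.5)
print(world(p,301.8,177.8),[r for r in viewer.recognise('pawl_knob',p)[:2]])
E
```

```text
thr [301.69201611 175.00433932] [322.61407248 157.51952696]
eng [302.26073125 171.92037642] [325.17329065 143.64169391]
nose [301.78604911 176.88339905] [323.03722099 165.97529571]
s1 [288.2975321  218.84569189] [262.33889443 354.80561348]
s4 [290.00667731 197.94114048] [270.03004791 260.73513216]
ax [289.02283519 220.8667421 ] [265.60275836 363.90033946]
[0.59910108 0.22667319 0.15373273] [{'rect': [301.3, 175.0, 308.2, 193.2], 'score': 0.61}]
```

```bash
python3 - <<'E'
from m import *
rect(box(S,.585,.612,.20,.32,.10,.175),'pawl side')
q=box(S,.585,.612,.20,.32,.10,.175); h=np.histogram2d(q[:,1],q[:,2],bins=[np.arange(.2,.321,.01),np.arange(.1,.176,.015)])[0]; print(h.astype(int))
E
```

```text
pawl side 169 c [601.1262 242.2866] s [18.98   84.8101] ang 1.9326399564743042 med [602.1329 229.2011] z 0.11510896618072379
[[14  0  0  0  0]
 [10  0  0  0  0]
 [ 7 19 19 21  0]
 [22 21  2  0  0]
 [ 0  3  0  0  0]
 [ 8  0  0  0  0]
 [ 1  0  0  0  0]
 [13  0  0  0  0]
 [ 8  1  0  0  0]
 [ 0  0  0  0  0]
 [ 0  0  0  0  0]
 [ 0  0  0  0  0]]
```

step_arm --plan '[{"dx": -0.34, "dy": -0.071, "dz": 0, "rx": 0, "ry": 0, "rz": 0, "claw": 1}, {"dx": -0.34, "dy": -0.071, "dz": 0, "rx": 0, "ry": 0, "rz": 0, "claw": 1}, {"dx": -0.34, "dy": -0.071, "dz": 0, "rx": 0, "ry": 0, "rz": 0, "claw": 1}, {"dx": -0.34, "dy": -0.071, "dz": 0, "rx": 0, "ry": 0, "rz": 0, "claw": 1}, {"dx": 0, "dy": 0, "dz": 0, "rx": 0, "ry": 0, "rz": 0, "claw": 1}, {"dx": 0, "dy": 0, "dz": 0.3, "rx": 0, "ry": 0, "rz": 0, "claw": 1}, {"dx": 0, "dy": 0, "dz": 0.3, "rx": 0, "ry": 0, "rz": 0, "claw": 1}, {"dx": 0, "dy": 0, "dz": 0.3, "rx": 0, "ry": 0, "rz": 0, "claw": 1}, {"dx": 0, "dy": 0, "dz": 0.27, "rx": 0, "ry": 0, "rz": 0, "claw": 1}, {"dx": 0, "dy": 0, "dz": 0, "rx": 0, "ry": 0, "rz": 0, "claw": 1}]'

```text
time_s: 8.25
ee_pos: [0.5714, 0.1377, 0.1084]
eef_rot: [-3.135, 0.001, 1.603]
force: [-0.1, 0.0, 0.3]
grip_width: 0.0002
grip_force: 0.0
```

step_arm --plan '[{"dx": 0.04, "dy": 0, "dz": 0, "rx": 0, "ry": 0, "rz": 0, "claw": 1}, {"dx": 0.04, "dy": 0, "dz": 0, "rx": 0, "ry": 0, "rz": 0, "claw": 1}, {"dx": 0.04, "dy": 0, "dz": 0, "rx": 0, "ry": 0, "rz": 0, "claw": 1}, {"dx": 0.04, "dy": 0, "dz": 0, "rx": 0, "ry": 0, "rz": 0, "claw": 1}, {"dx": 0.04, "dy": 0, "dz": 0, "rx": 0, "ry": 0, "rz": 0, "claw": 1}, {"dx": 0.04, "dy": 0, "dz": 0, "rx": 0, "ry": 0, "rz": 0, "claw": 1}, {"dx": 0.04, "dy": 0, "dz": 0, "rx": 0, "ry": 0, "rz": 0, "claw": 1}, {"dx": 0.04, "dy": 0, "dz": 0, "rx": 0, "ry": 0, "rz": 0, "claw": 1}, {"dx": 0.04, "dy": 0, "dz": 0, "rx": 0, "ry": 0, "rz": 0, "claw": 1}, {"dx": 0.04, "dy": 0, "dz": 0, "rx": 0, "ry": 0, "rz": 0, "claw": 1}]'

```text
time_s: 9.25
ee_pos: [0.5719, 0.1779, 0.1123]
eef_rot: [-3.141, -0.0, 1.603]
force: [0.1, -2.4, 3.4]
grip_width: 0.0002
grip_force: 1.4
```

step_arm --plan '[{"dx": 0.04, "dy": 0, "dz": 0, "rx": 0, "ry": 0, "rz": 0, "claw": 1}, {"dx": 0.04, "dy": 0, "dz": 0, "rx": 0, "ry": 0, "rz": 0, "claw": 1}, {"dx": 0.04, "dy": 0, "dz": 0, "rx": 0, "ry": 0, "rz": 0, "claw": 1}, {"dx": 0.04, "dy": 0, "dz": 0, "rx": 0, "ry": 0, "rz": 0, "claw": 1}, {"dx": 0.04, "dy": 0, "dz": 0, "rx": 0, "ry": 0, "rz": 0, "claw": 1}, {"dx": 0.04, "dy": 0, "dz": 0, "rx": 0, "ry": 0, "rz": 0, "claw": 1}, {"dx": 0.04, "dy": 0, "dz": 0, "rx": 0, "ry": 0, "rz": 0, "claw": 1}, {"dx": 0.04, "dy": 0, "dz": 0, "rx": 0, "ry": 0, "rz": 0, "claw": 1}, {"dx": 0.04, "dy": 0, "dz": 0, "rx": 0, "ry": 0, "rz": 0, "claw": 1}, {"dx": 0, "dy": 0, "dz": 0, "rx": 0, "ry": 0, "rz": 0, "claw": 1}]'

```text
time_s: 10.25
ee_pos: [0.5706, 0.214, 0.1122]
eef_rot: [-3.141, -0.0, 1.603]
force: [0.5, -1.6, -0.2]
grip_width: 0.0003
grip_force: 0.4
```

```bash
cat > meas.py <<'E'
from m import *
C=box(S,.61,.655,.14,.28,.086,.102)
print('carr y',np.percentile(C[:,1],[1,50,99]))
L=box(S,.61,.655,.05,.19,.048,.0575); print('lid y',np.percentile(L[:,1],[1,50,99]),'x',np.percentile(box(S,.6,.67,.09,.14,.048,.0575)[:,0],[1,50,99]))
q=box(S,.585,.612,.18,.34,.10,.18); print(np.histogram2d(q[:,1],q[:,2],bins=[np.arange(.18,.341,.01),np.arange(.1,.181,.01)])[0].astype(int))
o=telemetry.get_obs(); print(o['time_s'],o['ee_pos'],o['force'])
E
python3 meas.py
```

```text
carr y [0.1832 0.2084 0.2432]
lid y [0.0504 0.117  0.184 ] x [0.6171 0.6353 0.6548]
[[ 0  0  0  0  0  0  0  0]
 [ 0  0  0  0  0  0  0  0]
 [11  0  0  0  0  0  0  0]
 [ 9  0  0  0  0  0  0  0]
 [14  0  0  0  0  0  0  0]
 [ 7  5  0  0  0  0  0  0]
 [ 0 10  1  2  7  3  0  0]
 [ 9 31 17 11  6  0  0  0]
 [ 0  7  4  0  0  0  0  0]
 [ 3  1  0  0  0  0  0  0]
 [ 4  1  0  0  0  0  0  0]
 [ 0  0  0  0  0  0  0  0]
 [ 2  0  0  0  0  0  0  0]
 [ 0  0  0  0  0  0  0  0]
 [ 0  0  0  0  0  0  0  0]
 [ 0  0  0  0  0  0  0  0]]
10.35 [0.5708 0.2138 0.1124] [-0.7976 -0.1578 -0.3331]
```

step_arm --plan '[{"dx": 0.04, "dy": 0, "dz": 0, "rx": 0, "ry": 0, "rz": 0, "claw": 1}, {"dx": 0.04, "dy": 0, "dz": 0, "rx": 0, "ry": 0, "rz": 0, "claw": 1}, {"dx": 0, "dy": 0, "dz": 0, "rx": 0, "ry": 0, "rz": 0, "claw": 1}, {"dx": -0.05, "dy": 0, "dz": 0, "rx": 0, "ry": 0, "rz": 0, "claw": 1}, {"dx": 0, "dy": 0, "dz": -0.3, "rx": 0, "ry": 0, "rz": 0, "claw": 1}, {"dx": 0, "dy": 0, "dz": -0.4, "rx": 0, "ry": 0, "rz": 0, "claw": 1}, {"dx": 0, "dy": 0, "dz": -0.4, "rx": 0, "ry": 0, "rz": 0, "claw": 1}, {"dx": 0, "dy": 0, "dz": 0, "rx": 0, "ry": 0, "rz": 0, "claw": 1}]'

```text
time_s: 11.15
ee_pos: [0.5725, 0.2169, 0.2286]
eef_rot: [3.132, -0.003, 1.603]
force: [-0.1, 0.2, 0.1]
grip_width: 0.0005
grip_force: 0.0
```

```bash
python3 meas.py; python3 look.py c.png 140 230 130 140 4.5
```

```text
carr y [0.1855 0.2105 0.2459]
lid y [0.0503 0.1163 0.1836] x [0.6171 0.6353 0.6548]
[[ 0  0  0  0  0  0  0  0]
 [ 0  0  0  0  0  0  0  0]
 [ 4  0  0  0  0  0  0  0]
 [11  0  0  0  0  0  0  0]
 [13  0  0  0  0  0  0  0]
 [ 8  0  0  0  0  0  0  0]
 [ 3 10  0  0  0  1  0  0]
 [ 7 26 21 14 15 13  0  0]
 [ 1  9  6  0  0  0  0  0]
 [ 0  0  1  0  0  0  0  0]
 [ 8  1  0  0  0  0  0  0]
 [ 0  1  0  0  0  0  0  0]
 [11  6  0  0  0  0  0  0]
 [ 0  0  0  0  0  0  0  0]
 [ 0  0  0  0  0  0  0  0]
 [ 0  0  0  0  0  0  0  0]]
11.25 [0.571  0.2164 0.223 ] [-0.8518 -0.6812 -0.8356]
[0.57056943 0.2163267  0.22178666] [-0.51219765 -0.69247637 -0.52986685]
```

View pics/c.png

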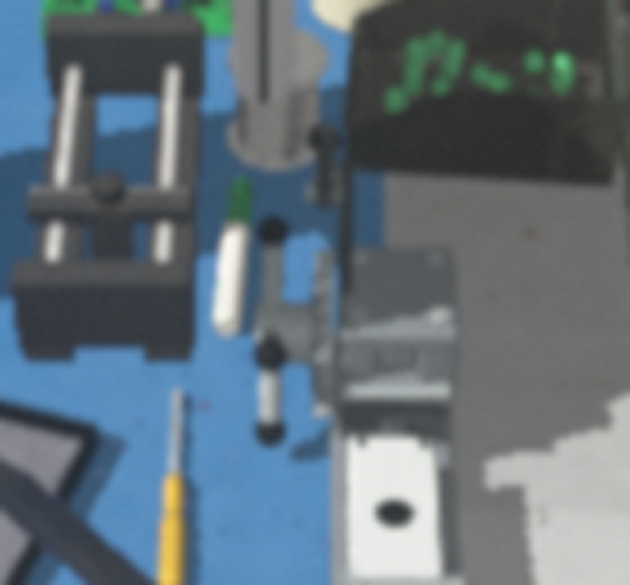

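step_arm --plan '[{"dx": 0.3, "dy": 0.14, "dz": 0, "rx": 0, "ry": 0, "rz": 0, "claw": 1}, {"dx": 0.28, "dy": 0.14, "dz": 0, "rx": 0, "ry": 0, "rz": 0, "claw": 1}, {"dx": 0, "dy": 0, "dz": 0, "rx": 0, "ry": 0, "rz": 0, "claw": 1}, {"dx": 0, "dy": 0, "dz": 0.1, "rx": 0, "ry": 0, "rz": 0, "claw": 1}, {"dx": 0, "dy": 0, "dz": 0, "rx": 0, "ry": 0, "rz": 0, "claw": 1}]'

```text
time_s: 11.8
ee_pos: [0.5961, 0.2744, 0.2098]
eef_rot: [-3.138, 0.001, 1.602]
force: [0.7, 0.2, -0.7]
grip_width: 0.0004
grip_force: 0.0
```

Down 66 mm to TCP z 0.144, then push toward −y.

step_arm --plan '[{"dx": 0, "dy": 0, "dz": 0.22, "rx": 0, "ry": 0, "rz": 0, "claw": 1}, {"dx": 0, "dy": 0, "dz": 0.22, "rx": 0, "ry": 0, "rz": 0, "claw": 1}, {"dx": 0, "dy": 0, "dz": 0.2, "rx": 0, "ry": 0, "rz": 0, "claw": 1}, {"dx": 0, "dy": 0, "dz": 0, "rx": 0, "ry": 0, "rz": 0, "claw": 1}]'

```text
time_s: 12.2
ee_pos: [0.5957, 0.2742, 0.1456]
eef_rot: [-3.137, 0.002, 1.602]
force: [-0.5, 0.2, -0.9]
grip_width: 0.0004
grip_force: 0.3
```

step_arm --plan '[{"dx": -0.05, "dy": 0, "dz": 0, "rx": 0, "ry": 0, "rz": 0, "claw": 1}, {"dx": -0.05, "dy": 0, "dz": 0, "rx": 0, "ry": 0, "rz": 0, "claw": 1}, {"dx": -0.05, "dy": 0, "dz": 0, "rx": 0, "ry": 0, "rz": 0, "claw": 1}, {"dx": -0.05, "dy": 0, "dz": 0, "rx": 0, "ry": 0, "rz": 0, "claw": 1}, {"dx": -0.05, "dy": 0, "dz": 0, "rx": 0, "ry": 0, "rz": 0, "claw": 1}, {"dx": -0.05, "dy": 0, "dz": 0, "rx": 0, "ry": 0, "rz": 0, "claw": 1}, {"dx": 0, "dy": 0, "dz": 0, "rx": 0, "ry": 0, "rz": 0, "claw": 1}, {"dx": 0, "dy": 0, "dz": 0, "rx": 0, "ry": 0, "rz": 0, "claw": 1}]'

```text
time_s: 13.0
ee_pos: [0.5979, 0.2453, 0.1484]
eef_rot: [-3.142, 0.0, 1.603]
force: [-0.3, -0.3, 0.6]
grip_width: 0.0007
grip_force: 0.0
```

```bash
python3 meas.py
```

```text
carr y [0.1853 0.211  0.2463]
lid y [0.0503 0.1162 0.1863] x [0.6171 0.6354 0.6549]
[[ 0  0  0  0  0  0  0  0]
 [ 0  0  0  0  0  0  0  0]
 [ 4  0  0  0  0  0  0  0]
 [16  0  0  0  0  0  0  0]
 [22  5  0  0  0  0  0  0]
 [13 16  1 27 42 45 47 48]
 [ 3 24  1  0  0  0  0  0]
 [ 4 11  4  0  0  0  0  0]
 [ 0  0  0  0  0  0  0  0]
 [ 0  0  0  0  0  0  0  0]
 [ 0  0  0  0  0  0  0  0]
 [ 0  0  0  0  0  0  0  0]
 [ 0  0  0  0  0  0  0  0]
 [ 0  0  0  0  0  0  0  0]
 [ 0  0  0  0  0  0  0  0]
 [ 0  0  0  0  0  0  0  0]]
13.1 [0.5978 0.2455 0.1484] [ 0.1978 -0.2905 -0.3806]
```

step_arm --plan '[{"dx": -0.04, "dy": 0, "dz": 0, "rx": 0, "ry": 0, "rz": 0, "claw": 1}, {"dx": 0, "dy": 0, "dz": -0.2, "rx": 0, "ry": 0, "rz": 0, "claw": 1}, {"dx": 0, "dy": 0, "dz": -0.35, "rx": 0, "ry": 0, "rz": 0, "claw": 1}, {"dx": 0, "dy": 0, "dz": -0.35, "rx": 0, "ry": 0, "rz": 0, "claw": 1}, {"dx": -0.35, "dy": 0.1, "dz": -0.1, "rx": 0, "ry": 0, "rz": 0, "claw": 0.3}, {"dx": -0.4, "dy": 0.1, "dz": 0, "rx": 0, "ry": 0, "rz": 0, "claw": 0.3}, {"dx": -0.4, "dy": 0.1, "dz": 0, "rx": 0, "ry": 0, "rz": 0, "claw": 0.3}, {"dx": 0, "dy": 0, "dz": 0, "rx": 0, "ry": 0, "rz": 0, "claw": 0.3}]'

```text
time_s: 13.9
ee_pos: [0.6326, 0.123, 0.2483]
eef_rot: [-3.142, 0.001, 1.598]
force: [-0.5, 0.4, -0.4]
grip_width: 0.0291
grip_force: 0.0
```

```bash
python3 meas.py; python3 look.py d.png 140 230 130 140 4.5
```

```text
carr y [0.1854 0.2114 0.2456]
lid y [0.0503 0.1167 0.1858] x [0.6172 0.6354 0.6548]
[[ 0  0  0  0  0  0  0  0]
 [ 0  0  0  0  0  0  0  0]
 [ 2  0  0  0  0  0  0  0]
 [18  0  0  0  0  0  0  0]
 [18  4  0  0  0  0  0  0]
 [13 15  0  0  0  0  0  0]
 [ 5 22  0  0  0  0  0  0]
 [ 2 27  7  2  0  7  3  0]
 [ 0  5  6 14 14 14 19  0]
 [ 0  0  0  0  0  0  2  0]
 [ 6  0  0  0  0  0  0  0]
 [ 0  0  0  0  0  0  0  0]
 [ 0  0  0  0  0  0  0  0]
 [ 0  0  0  0  0  0  0  0]
 [ 0  0  0  0  0  0  0  0]
 [ 0  0  0  0  0  0  0  0]]
14.0 [0.6317 0.1268 0.2483] [-0.6837  0.4504  0.1526]
[0.63151792 0.12776267 0.24835575] [-0.61792141  0.93614309 -0.03080776]
```

View pics/d.png

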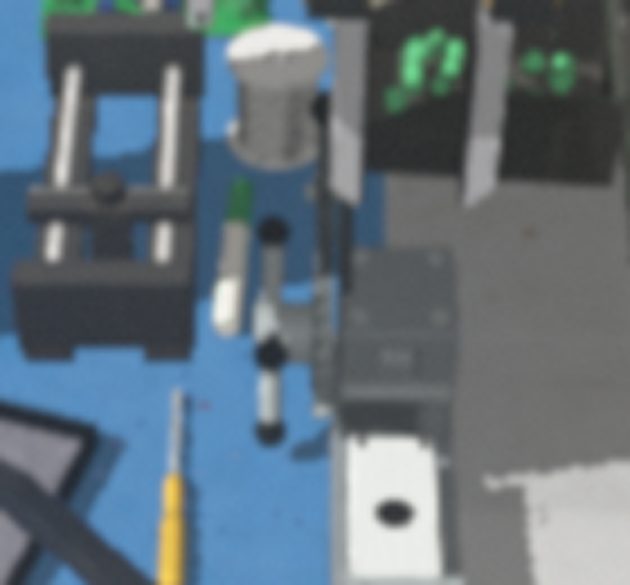

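step_arm --plan '[{"dx": -0.12, "dy": 0.03, "dz": 0.3, "rx": 0, "ry": 0, "rz": 0, "claw": 0.3}, {"dx": 0, "dy": 0, "dz": 0.3, "rx": 0, "ry": 0, "rz": 0, "claw": 0.3}, {"dx": 0, "dy": 0, "dz": 0.3, "rx": 0, "ry": 0, "rz": 0, "claw": 0.3}, {"dx": 0, "dy": 0, "dz": 0.2, "rx": 0, "ry": 0, "rz": 0, "claw": 0.3}, {"dx": 0, "dy": 0, "dz": 0, "rx": 0, "ry": 0, "rz": 0, "claw": 0.3}, {"dx": 0, "dy": 0, "dz": 0, "rx": 0, "ry": 0, "rz": 0, "claw": 0.3}]'

```text
time_s: 14.65
ee_pos: [0.6351, 0.1166, 0.1393]
eef_rot: [3.141, -0.0, 1.604]
force: [0.1, 0.3, 0.4]
grip_width: 0.0656
grip_force: 0.0
```

```bash
python3 - <<'E'
from m import *
for x in (.595,.603,.608,.612,.616,.62,.65,.655,.66,.665,.67):
    q=box(S,x-.002,x+.002,.09,.112,-.01,.2); print(x,len(q),np.percentile(q[:,2],[5,50,95]) if len(q) else '')
o=telemetry.get_obs(); print(o['ee_pos'],o['eef_rot'],o['grip_width'])
E
```

```text
0.595 72 [-0.0002  0.1554  0.195 ]
0.603 73 [0.0001 0.1488 0.1925]
0.608 17 [-0.0007  0.0002  0.002 ]
0.612 14 [0.0181 0.0202 0.021 ]
0.616 16 [0.0205 0.0365 0.0535]
0.62 18 [0.0514 0.0524 0.0539]
0.65 18 [0.0509 0.0526 0.0544]
0.655 10 [0.0503 0.0523 0.0539]
0.66 4 [0.0213 0.0227 0.0232]
0.665 3 [0.0196 0.0214 0.0219]
0.67 46 [0.128  0.1612 0.1968]
[0.6356 0.1162 0.1402] [ 3.1393 -0.0003  1.6036] 0.06586593026418815
```

step_arm --plan '[{"dx": 0, "dy": 0, "dz": 0.3, "rx": 0, "ry": 0, "rz": 0, "claw": 0.3}, {"dx": 0, "dy": 0, "dz": 0.3, "rx": 0, "ry": 0, "rz": 0, "claw": 0.3}, {"dx": 0, "dy": 0, "dz": 0.2, "rx": 0, "ry": 0, "rz": 0, "claw": 0.3}, {"dx": 0, "dy": 0, "dz": 0.14, "rx": 0, "ry": 0, "rz": 0, "claw": 0.3}, {"dx": 0, "dy": 0, "dz": 0, "rx": 0, "ry": 0, "rz": 0, "claw": 0.5}, {"dx": 0, "dy": 0, "dz": 0, "rx": 0, "ry": 0, "rz": 0, "claw": 0.8}, {"dx": 0, "dy": 0, "dz": 0, "rx": 0, "ry": 0, "rz": 0, "claw": 1}, {"dx": 0, "dy": 0, "dz": 0, "rx": 0, "ry": 0, "rz": 0, "claw": 1}, {"dx": 0, "dy": 0, "dz": 0, "rx": 0, "ry": 0, "rz": 0, "claw": 1}]' --grip_force 25

```text
time_s: 15.65
ee_pos: [0.6355, 0.1156, 0.0457]
eef_rot: [3.14, -0.0, 1.603]
force: [-2.2, 0.3, 7.5]
grip_width: 0.0374
grip_force: 25.0
```

step_arm --plan '[{"dx": 0, "dy": 0, "dz": -0.01, "rx": 0, "ry": 0, "rz": 0, "claw": 1}, {"dx": 0.03, "dy": 0, "dz": 0, "rx": 0, "ry": 0, "rz": 0, "claw": 1}, {"dx": 0.03, "dy": 0, "dz": 0, "rx": 0, "ry": 0, "rz": 0, "claw": 1}, {"dx": 0.03, "dy": 0, "dz": 0, "rx": 0, "ry": 0, "rz": 0, "claw": 1}, {"dx": 0.03, "dy": 0, "dz": 0, "rx": 0, "ry": 0, "rz": 0, "claw": 1}, {"dx": 0, "dy": 0, "dz": 0, "rx": 0, "ry": 0, "rz": 0, "claw": 1}, {"dx": 0, "dy": 0, "dz": 0, "rx": 0, "ry": 0, "rz": 0, "claw": 1}]'

```text
time_s: 16.35
ee_pos: [0.6348, 0.1281, 0.0457]
eef_rot: [3.141, -0.001, 1.603]
force: [0.7, 1.7, 4.1]
grip_width: 0.0379
grip_force: 25.0
```

```bash
python3 - <<'E'
from m import *
im=ps['img'].astype(int); 
for x in (.625,.645):
    q=S[(abs(S[:,0]-x)<.002)&(S[:,1]>.04)&(S[:,1]<.2)&(S[:,2]<.11)]; q=q[np.argsort(q[:,1])]; print([(int(a*1000),int(b*1000)) for a,b in q[:,1:]][::2])
E
python3 look.py e.png 190 260 110 140 5
```

```text
[(47, 53), (48, 30), (48, 14), (48, 57), (49, 10), (49, 39), (49, 19), (49, 15), (50, 25), (50, 40), (50, 18), (50, 46), (50, 40), (50, 11), (50, 30), (51, 55), (51, 36), (52, 47), (52, 41), (53, 18), (53, 0), (54, 62), (57, 62), (60, 61), (62, 62), (64, 62), (68, 60), (70, 60), (71, 62), (81, 53), (83, 53), (86, 53), (89, 52), (92, 52), (92, 54), (96, 52), (99, 52), (101, 52), (104, 49), (106, 52), (109, 52), (112, 52), (115, 52), (115, 54), (119, 52), (121, 53), (124, 53), (125, 52), (131, 51), (133, 52), (137, 54), (141, 52), (143, 53), (147, 51), (150, 51), (153, 54), (153, 51), (156, 54), (159, 53), (162, 53), (163, 55), (167, 54), (170, 53), (181, 63), (184, 44), (185, 67), (186, 64), (187, 38), (187, 68), (188, 37)]
[(40, -2), (41, 0), (44, -1), (46, 0), (48, 0), (49, 18), (49, 33), (50, -2), (50, 20), (50, 26), (50, 39), (50, 10), (50, 51), (50, 54), (50, 60), (50, 12), (50, 28), (51, 0), (51, 15), (51, 15), (51, 34), (51, 53), (51, 43), (51, 27), (52, 61), (52, 20), (53, -1), (54, 1), (55, 60), (57, 61), (59, 60), (61, 61), (62, 63), (66, 60), (68, 61), (71, 61), (73, 61), (81, 54), (86, 51), (87, 53), (88, 55), (90, 52), (92, 56), (95, 52), (96, 54), (99, 53), (101, 51), (103, 52), (104, 53), (107, 53), (108, 52), (110, 53), (112, 53), (115, 53), (116, 52), (118, 55), (124, 51), (125, 53), (128, 53), (128, 50), (132, 52), (133, 54), (138, 50), (141, 53), (141, 53), (147, 52), (150, 52), (155, 53), (158, 52), (162, 51), (167, 52), (172, 52), (185, 60), (186, 44), (187, 61), (188, 63), (188, 63), (191, 39), (196, 61)]
[0.63485962 0.12803252 0.04575071] [0.96084304 3.80048165 5.50279255]
```

View pics/e.png

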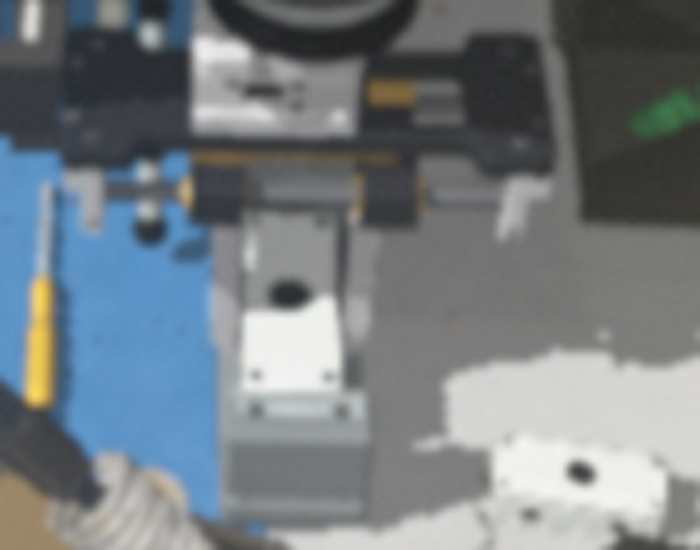

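step_arm --plan '[{"dx": 0, "dy": 0, "dz": -0.05, "rx": 0, "ry": 0, "rz": 0, "claw": 1}, {"dx": 0, "dy": 0, "dz": -0.15, "rx": 0, "ry": 0, "rz": 0, "claw": 1}, {"dx": 0, "dy": 0, "dz": -0.2, "rx": 0, "ry": 0, "rz": 0, "claw": 1}, {"dx": 0, "dy": 0, "dz": -0.2, "rx": 0, "ry": 0, "rz": 0, "claw": 1}, {"dx": 0, "dy": 0, "dz": -0.2, "rx": 0, "ry": 0, "rz": 0, "claw": 1}, {"dx": 0, "dy": 0, "dz": -0.2, "rx": 0, "ry": 0, "rz": 0, "claw": 1}, {"dx": 0, "dy": 0, "dz": -0.05, "rx": 0, "ry": 0, "rz": 0, "claw": 1}, {"dx": 0, "dy": 0, "dz": 0, "rx": 0, "ry": 0, "rz": 0, "claw": 1}]'

```text
time_s: 17.3
ee_pos: [0.6348, 0.1275, 0.1512]
eef_rot: [3.141, -0.0, 1.603]
force: [0.2, -0.3, -2.2]
grip_width: 0.0377
grip_force: 25.0
```

step_arm --plan '[{"dx": 0.02, "dy": -0.1, "dz": 0, "rx": 0, "ry": 0, "rz": 0, "claw": 1}, {"dx": 0.04, "dy": -0.25, "dz": 0, "rx": 0, "ry": 0, "rz": 0, "claw": 1}, {"dx": 0.04, "dy": -0.3, "dz": 0, "rx": 0, "ry": 0, "rz": 0, "claw": 1}, {"dx": 0.04, "dy": -0.35, "dz": 0, "rx": 0, "ry": 0, "rz": 0, "claw": 1}, {"dx": 0.04, "dy": -0.35, "dz": 0, "rx": 0, "ry": 0, "rz": 0, "claw": 1}, {"dx": 0.04, "dy": -0.35, "dz": 0, "rx": 0, "ry": 0, "rz": 0, "claw": 1}, {"dx": 0.02, "dy": -0.25, "dz": 0, "rx": 0, "ry": 0, "rz": 0, "claw": 1}, {"dx": 0.02, "dy": -0.13, "dz": 0, "rx": 0, "ry": 0, "rz": 0, "claw": 1}, {"dx": 0, "dy": 0, "dz": 0, "rx": 0, "ry": 0, "rz": 0, "claw": 1}]'

```text
time_s: 18.2
ee_pos: [0.4245, 0.1469, 0.1499]
eef_rot: [-3.14, 0.0, 1.604]
force: [0.0, -0.5, -1.6]
grip_width: 0.0374
grip_force: 25.0
```

step_arm --plan '[{"dx": 0, "dy": 0, "dz": 0, "rx": 0, "ry": 0, "rz": 0.04, "claw": 1}, {"dx": 0, "dy": 0, "dz": 0, "rx": 0, "ry": 0, "rz": 0.06, "claw": 1}, {"dx": 0, "dy": 0, "dz": 0, "rx": 0, "ry": 0, "rz": 0.06, "claw": 1}, {"dx": 0, "dy": 0, "dz": 0, "rx": 0, "ry": 0, "rz": 0.034, "claw": 1}, {"dx": 0, "dy": 0, "dz": 0, "rx": 0, "ry": 0, "rz": 0, "claw": 1}, {"dx": 0, "dy": 0, "dz": 0, "rx": 0, "ry": 0, "rz": 0, "claw": 1}]'

```text
time_s: 18.8
ee_pos: [0.4262, 0.1467, 0.15]
eef_rot: [-3.141, 0.0, 1.3]
force: [-0.3, -0.3, -2.7]
grip_width: 0.0377
grip_force: 25.0
```

```bash
python3 - <<'E'
from h import *
b=viewer.camera('side'); save(b,'f.png'); o=telemetry.get_obs(); print(o['ee_pos'],o['eef_rot'],o['grip_width'],o['force'])
E
```

```text
[0.42612216 0.14672738 0.15010267] [-3.14109545e+00  2.97642342e-04  1.29959900e+00] 0.03789697758547923 [-0.47711041  0.41468583 -2.8071613 ]
```

View pics/f.png

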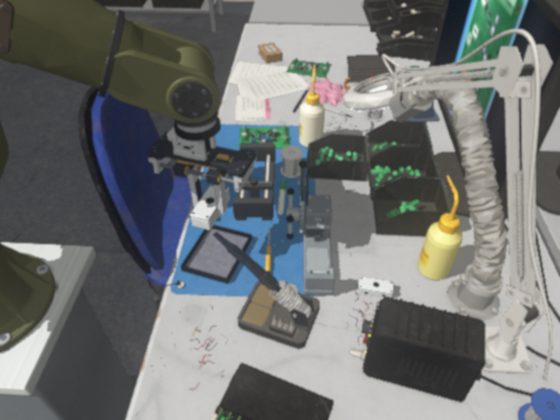

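step_arm --plan '[{"dx": 0, "dy": 0, "dz": 0.1, "rx": 0, "ry": 0, "rz": 0, "claw": 1}, {"dx": 0, "dy": 0, "dz": 0.25, "rx": 0, "ry": 0, "rz": 0, "claw": 1}, {"dx": 0, "dy": 0, "dz": 0.3, "rx": 0, "ry": 0, "rz": 0, "claw": 1}, {"dx": 0, "dy": 0, "dz": 0.25, "rx": 0, "ry": 0, "rz": 0, "claw": 1}, {"dx": 0, "dy": 0, "dz": 0.15, "rx": 0, "ry": 0, "rz": 0, "claw": 1}, {"dx": 0, "dy": 0, "dz": 0.08, "rx": 0, "ry": 0, "rz": 0, "claw": 1}, {"dx": 0, "dy": 0, "dz": 0.03, "rx": 0, "ry": 0, "rz": 0, "claw": 1}, {"dx": 0, "dy": 0, "dz": 0.02, "rx": 0, "ry": 0, "rz": 0, "claw": 1}, {"dx": 0, "dy": 0, "dz": 0, "rx": 0, "ry": 0, "rz": 0, "claw": 1}, {"dx": 0, "dy": 0, "dz": 0, "rx": 0, "ry": 0, "rz": 0, "claw": 1}]'

```text
time_s: 19.85
ee_pos: [0.4262, 0.1469, 0.033]
eef_rot: [3.141, -0.001, 1.298]
force: [-0.4, -0.6, -2.5]
grip_width: 0.0379
grip_force: 25.0
```

step_arm --plan '[{"dx": 0, "dy": 0, "dz": 0.015, "rx": 0, "ry": 0, "rz": 0, "claw": 1}, {"dx": 0, "dy": 0, "dz": 0.015, "rx": 0, "ry": 0, "rz": 0, "claw": 1}, {"dx": 0, "dy": 0, "dz": 0.01, "rx": 0, "ry": 0, "rz": 0, "claw": 1}, {"dx": 0, "dy": 0, "dz": 0, "rx": 0, "ry": 0, "rz": 0, "claw": 1}, {"dx": 0, "dy": 0, "dz": 0, "rx": 0, "ry": 0, "rz": 0, "claw": 1}]'

```text
time_s: 20.35
ee_pos: [0.426, 0.1469, 0.0287]
eef_rot: [3.142, -0.0, 1.298]
force: [-2.9, 0.1, 5.4]
grip_width: 0.0377
grip_force: 25.0
```

step_arm --plan '[{"dx": 0, "dy": 0, "dz": 0, "rx": 0, "ry": 0, "rz": 0, "claw": 0.55}, {"dx": 0, "dy": 0, "dz": 0, "rx": 0, "ry": 0, "rz": 0, "claw": 0.42}, {"dx": 0, "dy": 0, "dz": 0, "rx": 0, "ry": 0, "rz": 0, "claw": 0.42}, {"dx": 0, "dy": 0, "dz": 0, "rx": 0, "ry": 0, "rz": 0, "claw": 0.42}, {"dx": 0, "dy": 0, "dz": -0.1, "rx": 0, "ry": 0, "rz": 0, "claw": 0.42}, {"dx": 0, "dy": 0, "dz": -0.2, "rx": 0, "ry": 0, "rz": 0, "claw": 0.42}, {"dx": 0, "dy": 0, "dz": -0.4, "rx": 0, "ry": 0, "rz": 0, "claw": 0.42}, {"dx": 0, "dy": 0, "dz": -0.4, "rx": 0, "ry": 0, "rz": 0, "claw": 0.42}, {"dx": 0, "dy": 0, "dz": -0.4, "rx": 0, "ry": 0, "rz": 0, "claw": 0.42}, {"dx": 0, "dy": 0, "dz": -0.4, "rx": 0, "ry": 0, "rz": 0, "claw": 0.42}]'

```text
time_s: 21.35
ee_pos: [0.4255, 0.1467, 0.221]
eef_rot: [3.141, -0.0, 1.298]
force: [0.2, 1.3, -0.6]
grip_width: 0.0546
grip_force: 0.0
```

```bash
python3 meas.py; python3 - <<'E'
from m import *
q=box(S,.36,.49,.07,.22,.026,.06); rect(q,'encl top'); print(np.percentile(q[:,2],[5,50,95]))
q=box(S,.36,.50,.08,.22,.012,.024); rect(q,'tray')
E
python3 look.py g.png 140 160 150 200 4
```

```text
carr y [0.1855 0.2109 0.2461]
encl top 593 c [428.4835 147.021 ] s [95.3132 39.3251] ang 74.84740447998047 med [427.178  133.0154] z 0.03537832618315062
[0.0281 0.0354 0.0374]
tray 483 c [426.587  146.6821] s [132.1291 106.8576] ang 75.00302124023438 med [418.2783 126.3213] z 0.01595222820669299
[0.42554444 0.14673943 0.21806507] [-0.23835594  0.0111175   0.35302989]Traceback (most recent call last):
  File "meas.py", line 4, in <module>
    L=box(S,.61,.655,.05,.19,.048,.0575); print('lid y',np.percentile(L[:,1],[1,50,99]),'x',np.percentile(box(S,.6,.67,.09,.14,.048,.0575)[:,0],[1,50,99]))
                                                                                            ~~~~~~~~~~~~~^^^^^^^^^^^^^^^^^^^^^^^^^^^^^^^^^^^^^^^^^^^^^^^^^
    return _quantile_unchecked(
        a, q, axis, out, overwrite_input, method, keepdims, weights)
    return _ureduce(a,
                    func=_quantile_ureduce_func,
    ...<5 lines>...
                    overwrite_input=overwrite_input,
                    method=method)
    r = func(a, **kwargs)
    result = _quantile(arr,
                       quantiles=q,
    ...<2 lines>...
                       out=out,
                       weights=wgt)
    slices_having_nans = np.isnan(arr[-1, ...])
                                  ~~~^^^^^^^^^
IndexError: index -1 is out of bounds for axis 0 with size 0
```

View pics/g.png

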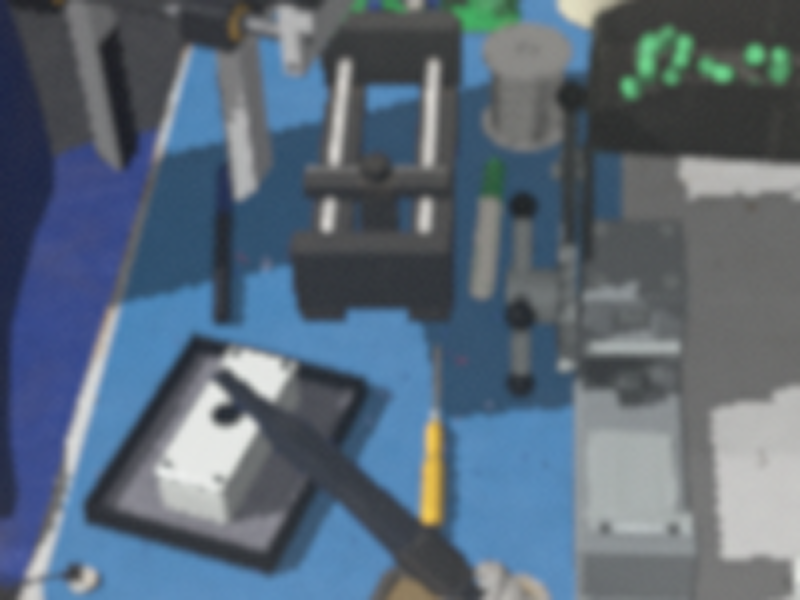

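The enclosure (230,430) lies flat and centred in the tray. The pawl lever stands upright with its knob at (570,95), the carriage is open by about 24 mm, and the bystanders have not moved.

```bash
python3 -c "
from station import hand_in; print(hand_in())"
```

```text
the job is handed in; nothing more can be done
None
```

I've handed the job in, but `hand_in()` returned no verdict. In the last camera check, the enclosure lay flat and lid up, centred in the black tray. The jaws were about 24 mm wider than at the start, the pawl was back down on the wheel, and the bystanders looked undisturbed. It took about 21 s of the 64 s allowed.

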